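# Stack the kit tray and gather the edge-finishing kit

## Task

First pick up the empty green kit tray, turn it half round and set it on the grey tote so that its side lugs stand on the tote's rim and it stacks instead of nesting down inside. Then gather the edge-finishing kit into the stacked tray, lying flat: the beeswax block in the yellow compartment, the sanding block in the dark brown one, the round tin in the white one. Leave the look-alikes (flat yellow tailor's chalk, thin tan leather slab, steel pattern weight with a knob) where they are.

Things in the scene. Friction and masses are not known exactly. Their poses are not given: they have to be found in the camera images.
- lower_tote: Grey fixed tote, mm: 276x120 outside, 260x104 inside, rim z=60. Origin: centre of underside; x along its length to the red-marked end. Long walls (8 thick) have notches 36 wide, 32 deep at x=+100 and -60. With both red ends the same way the tray's lugs drop in (it nests, tray origin at z=20); with red ends opposed the lugs stand on the rim, tray origin centred at z=52, 6 play all round.
- kit_tray: Green loose tray, 0.3 kg, mm: 248x92, rim z=15, floor top z=5. Origin: centre of underside; x along its length to the red-marked end. Compartments, 84 wide (y), 10 deep: white x=-120 to -48, yellow -44 to +20, dark brown +32 to +120. Lugs 24 long stick out 18 from both long sides at x=+100 and -60, undersides z=8. Lift by the upright rib between yellow and brown (see tray_grip).
- tray_grip (a point): Top centre of the tray's grip rib, at x=26, y=0, z=45 mm in the tray's frame; the rib is 12 mm thick along the tray's x and 50 mm long along its y, and stands 30 mm above the tray's rim. Axes as the tray's.
- beeswax: Orange-yellow block of beeswax with grooves across the top, 36 (x) x 52 (y) x 21 mm high, lying flat. Origin at the centre of its underside, z up. Belongs in the yellow compartment, its 52 mm side along the tray.
- sanding_block: Brown sanding block with a dark underside, 37 (x) x 71 (y) x 28 mm high, lying flat. Origin at the centre of its underside, z up. Belongs in the dark brown compartment, its 71 mm side along the tray.
- snap_tin: Round silver-grey tin with a slip lid and a yellow label on top, 58 mm diameter, 28 mm high, upright. Origin at the centre of its underside, z up. Belongs in the white compartment.
- tailor_chalk: Look-alike of the wax: flat bright yellow tailor's chalk, 36 (x) x 46 (y) x 8 mm high. Origin at the centre of its underside, z up. Stays where it is.
- vegtan_slab: Look-alike of the sanding block: thin tan slab of stiff leather, 36 (x) x 106 (y) x 8 mm high. Origin at the centre of its underside, z up. Stays where it is.
- weight_1: Look-alike of the tin: round steel pattern weight with a knob on top, 57 mm diameter, 55 mm high, 0.6 kg. Origin at the centre of its underside, z up. Stays where it is.
There are look-alikes about, which are no part of the job. There is more than one size of the sanding_block; the job needs the largest.

How it is judged:
By the outcome, as a careful person would: the job done as asked, in the order asked, and still so for the second after the job is handed in, with the robot touching nothing.
It also fails if it takes over 99 s, if anything falls off the work surface, if the arm or the gripper's body presses on something with over 40 N, if the wrist force passes 120 N, or if a joint passes its speed limit or range.

## Robot

A 7-joint arm with a two-finger parallel gripper is mounted at the origin on a cart in front of the work surface, level with it; the furniture and walls round the work are solid. World frame = base frame: x ahead of the robot, y to its left, z up, the work surface at z = 0. Lengths are in m, angles in degrees, forces in N, time in s.
With the tool pointing down it reaches from about 0.4 to 0.925 m from the base axis. Payload 5.6 kg.
Tool frame: the origin (TCP) lies where the fingers leave the gripper's body, on its centre line; the fingertips stand 73 mm ahead of it and the grasp point (between the pads) lies 54 mm ahead of it; z points along the fingers, y is the line along which they close (so a half turn about z gives the same grasp; the last joint's range is limited). The gripper opens to 85 mm and grips with 20 to 120 N. Pads are 22 mm wide; open, the fingers measure 114 mm over their backs; the gripper's body (76 mm by 85 mm) begins 54 mm behind the grasp point. The pads swing forward as they close: fully open they stand 13 mm farther back than shut.
Start: joints at [-70.073, 26.786, -0.665, 91.828, 0.344, 61.387, -3.226], TCP at [0.248, 0.601, 0.304] pointing down, gripper open.
Joint ranges: [-144.91, 144.91], [-17.63, 115.5], [-89.93, 88.59], [15.96, 139.68], [-74.01, 254.01], [8.47, 105.57], [-167.45, 167.45]. Speed limits (degrees/s): [147.25, 147.25, 180, 180, 180, 180, 180].

## Interface

Orientations are given as [roll, pitch, yaw] about the fixed x, y, z axes, in that order (R = Rz(yaw) Ry(pitch) Rx(roll)).
In Python, from workcell import * gives the robot as it stands. Calls block until the motion is done:
- move_to(position, orientation): joint-space move of the TCP to a pose.
- movel(position, ori=None, feed=0.15, stop_force=None): straight line of the TCP; ori=None keeps the orientation; feed is the mean speed in m/s. With stop_force (N) it stops when the force on the tool has changed by that much, and returns True; else False.
- set_joints(angles): joint-space move.
- set_gripper(opening, force=None): finger opening in m; force is the grip in N (None keeps the last); returns when the fingers have stopped.
- dwell(seconds).
- ik(position, orientation): joint angles nearest the present ones, or None.
- camera(name): name is "side" or "top"; returns a dict with "color" (400x640x3 uint8, red, green, blue), "z_map" (400x640 float32, m along the optical axis (not along the pixel's ray), 0 where there is no reading), "fx", "fy", "cx", "cy" (pixels), "T" (4x4, takes a point from camera to world coordinates). Camera axes: x right, y down, z forward; pixel columns grow to the right and rows downward; lengths in m; the calibration is good to about 2 mm. A picture is of the moment at which its call begins.
A pose or a line that the arm cannot do raises Unreachable and nothing moves.
- hand_in(): hands the job in; it is judged then, once.
Readings, each from a call of its own:
- current_clock(): time.
- current_qpos(): joint angles.
- current_joint_velocities(): joint speeds.
- current_tau(): joint torques, N m.
- current_eef_pos(): TCP position.
- current_eef_rot(): TCP orientation.
- current_wrist_force(): force on the tool from outside, world axes, zero at the start.
- current_wrist_torque(): the same for the moment, N m.
- current_opening(): finger opening in m.
- current_finger_force(): force on a finger pad.
Only numpy, scipy, OpenCV 4.12 (cv2) and the standard library are available. Lean on these libraries where they do the work, as an engineer would, in place of code of your own. Each camera call takes 0.05 s, during which the arm holds its last target. There are 200 camera calls.

## Working session

There is one attempt and no reset: what is moved stays moved. The work goes in short steps, each a Python script; the robot and the scene stay as the last script left them, time stands still between calls to the robot, and variables do not carry over. Pictures are saved under pics/ and viewed, at most 14 in all, crops included, and the job is handed in when it is done.

```bash
ls; mkdir -p pics; cat > h.py <<'E'
from workcell import *
import numpy as np, cv2, pickle
def snap(name,tag):
    c=camera(name); pickle.dump(c,open(f'pics/{tag}.pkl','wb'))
    cv2.imwrite(f'pics/{tag}.png',c['color'][:,:,::-1]); return c
def w(c,u,v,z=None):
    "pixel->world by depth, or by intersecting plane z"
    r=np.array([(u-c['cx'])/c['fx'],(v-c['cy'])/c['fy'],1.])
    T=np.array(c['T'])
    if z is None: return T[:3,:3]@(r*c['z_map'][int(v),int(u)])+T[:3,3]
    d=T[:3,:3]@r; return T[:3,3]+d*(z-T[2,3])/d[2]
def load(tag): return pickle.load(open(f'pics/{tag}.pkl','rb'))
E
python3 - <<'E'
from h import *
for n in('top','side'):
    c=snap(n,n+'0'); print(np.round(c['T'],3),c['fx'],c['cx'],c['cy'])
    
a=cv2.imread('pics/top0.png');cv2.imwrite('pics/top0b.png',cv2.resize(a,(800,500)))
E
```

```text
pics
[[ 0.01  -0.992  0.124  0.502]
 [-1.    -0.009  0.002  0.043]
 [-0.001 -0.124 -0.992  0.918]
 [ 0.     0.     0.     1.   ]] 364.4523752390355 321.59790666353587 202.9397701456414
[[ 0.821 -0.327  0.467  0.113]
 [-0.57  -0.497  0.654 -0.664]
 [ 0.018 -0.804 -0.595  0.698]
 [ 0.     0.     0.     1.   ]] 501.936926314026 327.8808107581402 197.8380958902791
```

View pics/top0.png

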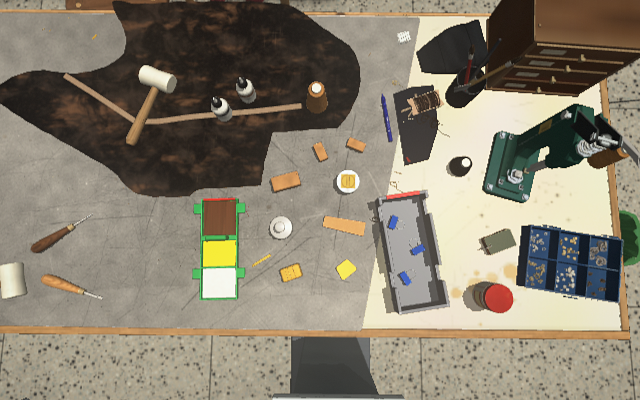

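View pics/side0.png

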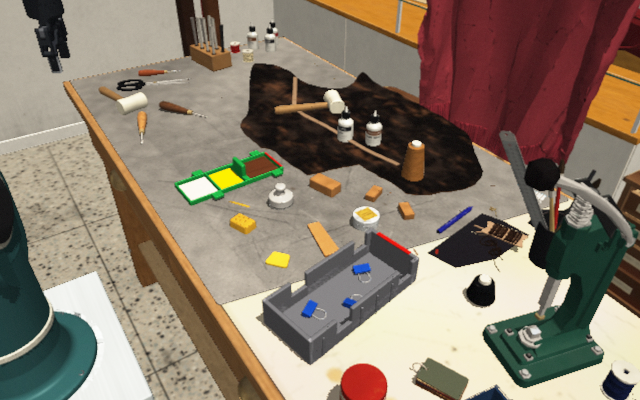

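Top view candidates:
- Sanding block: (286,181) is the largest. (320,152) and (356,145) are smaller ones, and (344,225) is the leather.
- Wax: (290,272) is grooved; (346,269) is the chalk.
- Tin: (347,181) has the label; (281,228) is the weight with the knob.
- Tray: centre about (220,249), red end up, at (220,200).
- Tote: red end up, at (405,195).

Next is one close crop to check these.

```bash
python3 - <<'E'
from h import *
a=cv2.imread('pics/top0.png')[130:320,190:450];cv2.imwrite('pics/crop.png',cv2.resize(a,None,fx=3,fy=3,interpolation=cv2.INTER_CUBIC))
c=load('top0')
for n,u,v in [('sand',286,181),('s2',320,152),('s3',356,145),('tin',347,181),('wax',290,272),('chalk',346,269),('weight',281,228),('table',260,300),('brown',220,215),('white',220,283),('totefloor',420,285),('rib',220,238)]: print(n,np.round(w(c,u,v),4))
E
```

```text
sand [0.6684 0.1339 0.0233]
s2 [0.7446 0.0499 0.0186]
s3 [ 0.7641 -0.0413  0.017 ]
tin [ 0.6689 -0.0178  0.0282]
wax [0.4448 0.1199 0.0178]
chalk [ 0.4528 -0.0169  0.0084]
weight [0.5495 0.1402 0.0539]
table [0.3758 0.1931 0.0038]
brown [0.5834 0.2998 0.0051]
white [0.416  0.2918 0.0073]
totefloor [ 0.4155 -0.1994  0.0026]
rib [0.5248 0.2867 0.0431]
```

View pics/crop.png

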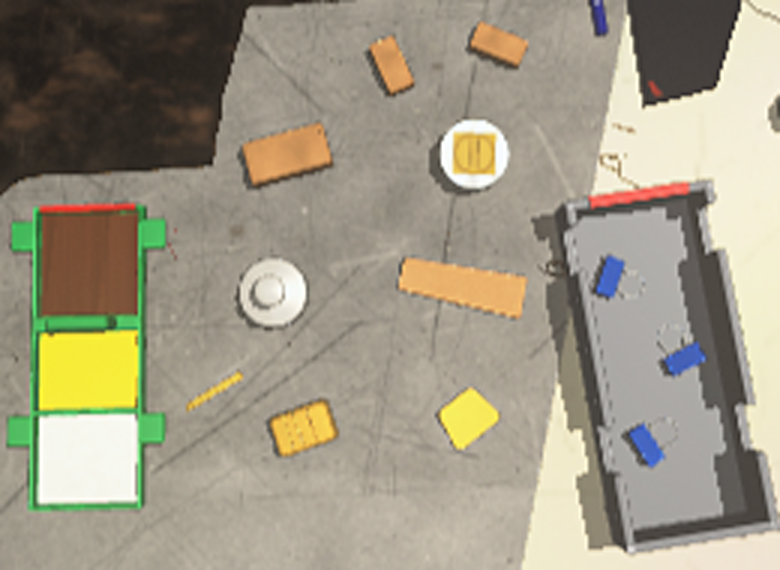

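```bash
cat >> h.py <<'E'
def cw(c,x,y,z): return w(c,190+(x+.5)/3-.5,130+(y+.5)/3-.5,z)
def cloudrect(c,xy,r,zmin,zmax=1):
    v,u=np.mgrid[0:400,0:640]; Z=c['z_map']; T=np.array(c['T'])
    P=np.stack([(u-c['cx'])/c['fx']*Z,(v-c['cy'])/c['fy']*Z,Z],-1)@T[:3,:3].T+T[:3,3]
    m=(Z>0)&(np.hypot(P[...,0]-xy[0],P[...,1]-xy[1])<r)&(P[...,2]>zmin)&(P[...,2]<zmax)
    m=cv2.morphologyEx(m.astype(np.uint8),cv2.MORPH_OPEN,np.ones((2,2)))>0
    Q=P[m]; return cv2.minAreaRect(Q[:,:2].astype(np.float32)*1000),np.median(Q[:,2]),len(Q)
E
python3 - <<'E'
from h import *
c=load('top0')
for n,z,k in [('tray',.015,[(35,206),(145,206),(145,508),(30,508)]),('tote',.06,[(566,203),(712,184),(777,545),(628,551)]),
  ('sand',.028,[(241,153),(325,125),(331,158),(250,185)]),('wax',.021,[(270,419),(329,401),(338,437),(279,455)]),('tin',.028,[(439,153),(509,153),(474,120),(474,189)])]:
    P=np.array([cw(c,x,y,z)[:2] for x,y in k])
    print(n,'centre',P.mean(0).round(4),'sides',np.linalg.norm(P-np.roll(P,-1,0),axis=1).round(4),'dir top-bottom',np.degrees(np.arctan2(*((P[0]+P[1]-P[2]-P[3])[::-1]))).round(1),'dir L-R',np.degrees(np.arctan2(*((P[0]+P[3]-P[1]-P[2])[::-1]))).round(1))
for n,xy,r,z in [('sand',(.668,.134),.055,.014),('wax',(.445,.12),.045,.011),('tin',(.669,-.018),.045,.014),('tote',(.5,-.18),.19,.045),('rib',(.525,.287),.04,.028)]: print(n,cloudrect(c,xy,r,z))
s=load('side0')
for n,xy,r,z in [('sand',(.668,.134),.055,.014),('wax',(.445,.12),.045,.011),('tin',(.669,-.018),.045,.014),('rib',(.525,.287),.04,.028)]: print('S',n,cloudrect(s,xy,r,z))
E
```

```text
tray centre [0.5015 0.2953] sides [0.0918 0.2458 0.0927 0.2458] dir top-bottom 2.1 dir L-R 90.6
tote centre [ 0.4961 -0.1699] sides [0.1172 0.2812 0.1137 0.271 ] dir top-bottom 9.0 dir L-R 95.4
sand centre [0.6665 0.1352] sides [0.0732 0.0283 0.0703 0.0279] dir top-bottom 14.0 dir L-R 109.3
wax centre [0.4443 0.1171] sides [0.0497 0.0296 0.0495 0.0296] dir top-bottom 15.4 dir L-R 107.3
tin centre [ 0.6692 -0.0195] sides [0.0579 0.0399 0.0579 0.0416] dir top-bottom 0.1 dir L-R 135.3
sand (((588.4407348632812, 107.55177307128906), (204.1974639892578, 70.0479965209961), 18.10099220275879), np.float64(0.025561419107843653), 412)
wax (((458.1067810058594, 86.54289245605469), (37.73641586303711, 118.84833526611328), 27.49271011352539), np.float64(0.01985465299607403), 281)
tin (((605.9077758789062, 14.802284240722656), (57.003761291503906, 206.8473663330078), 59.60837173461914), np.float64(0.0273562120723021), 436)
tote (((468.5681457519531, -153.27789306640625), (328.702392578125, 307.4431457519531), 29.55037498474121), np.float64(0.0584809449354845), 1417)
rib (((525.9642944335938, 301.6614685058594), (11.008598327636719, 56.49647521972656), 1.5685110092163086), np.float64(0.04236510744682909), 111)
S sand (((681.7701416015625, 133.4118194580078), (60.4227180480957, 67.69161987304688), 15.545673370361328), np.float64(0.026572376344520365), 393)
S wax (((451.4253845214844, 115.55738067626953), (44.962890625, 47.12403869628906), 20.34622573852539), np.float64(0.020771075052616994), 305)
S tin (((396.55902099609375, -319.201416015625), (892.0140991210938, 56.770774841308594), 46.894351959228516), np.float64(0.029098920899883085), 479)
S rib (((533.7593994140625, 302.19195556640625), (67.82876586914062, 27.71039581298828), 64.34111022949219), np.float64(0.04111560686175919), 117)
```

```bash
python3 - <<'E'
s=open('h.py').read(); i=s.index("    Q=P[m]")
s=s[:i]+'''    Q=P[m]; best=None
    for a in np.arange(-45,45,.5):
        t=np.radians(a); ax=np.array([[np.cos(t),np.sin(t)],[-np.sin(t),np.cos(t)]]); q=Q[:,:2]@ax.T
        lo,hi=np.percentile(q,[1,99],axis=0); A=np.prod(hi-lo)
        if best is None or A<best[0]: best=(A,a,np.round(ax.T@((lo+hi)/2),4),np.round(hi-lo,4))
    return best[1:],round(float(np.median(Q[:,2])),4),len(Q)
'''
open('h.py','w').write(s)
E
python3 - <<'E'
from h import *
for t in('top0','side0'):
  c=load(t)
  for n,xy,r,z in [('sand',(.668,.134),.055,.016),('wax',(.445,.12),.045,.012),('tin',(.669,-.018),.04,.016),('tote',(.496,-.17),.16,.052),('tray',(.5,.295),.15,.009),('rib',(.525,.295),.04,.03)]: print(t,n,cloudrect(c,xy,r,z))
E
```

```text
top0 sand ((np.float64(16.5), array([0.6686, 0.1338]), array([0.0323, 0.0684])), 0.0256, 409)
top0 wax ((np.float64(20.5), array([0.4424, 0.1162]), array([0.0335, 0.047 ])), 0.0199, 278)
top0 tin ((np.float64(-29.5), array([ 0.6683, -0.0218]), array([0.0551, 0.0536])), 0.0274, 434)
top0 tote ((np.float64(9.5), array([ 0.494 , -0.1822]), array([0.2869, 0.1393])), 0.0583, 1015)
top0 tray ((np.float64(1.5), array([0.5   , 0.2526]), array([0.2478, 0.2105])), 0.0134, 1106)
top0 rib ((np.float64(4.0), array([0.5252, 0.3006]), array([0.0107, 0.0539])), 0.0424, 111)
side0 sand ((np.float64(21.0), array([0.6758, 0.1321]), array([0.0479, 0.0659])), 0.0268, 371)
side0 wax ((np.float64(19.0), array([0.4464, 0.113 ]), array([0.033, 0.044])), 0.0209, 292)
side0 tin ((np.float64(37.5), array([ 0.6726, -0.0241]), array([0.0562, 0.0517])), 0.0292, 465)
side0 tote ((np.float64(9.5), array([ 0.5021, -0.1746]), array([0.2752, 0.1173])), 0.0587, 1995)
side0 tray ((np.float64(0.0), array([0.5034, 0.2504]), array([0.2466, 0.2043])), 0.0137, 1178)
side0 rib ((np.float64(-27.0), array([0.5324, 0.3   ]), array([0.0269, 0.0589])), 0.0422, 106)
```

```bash
cat > fit.py <<'E'
from h import *
from scipy.optimize import least_squares
def pts(c):
    v,u=np.mgrid[0:400,0:640]; Z=c['z_map']; T=np.array(c['T'])
    P=np.stack([(u-c['cx'])/c['fx']*Z,(v-c['cy'])/c['fy']*Z,Z],-1)@T[:3,:3].T+T[:3,3]
    return P[Z>0]
def res(p,Q,h):
    t=np.radians(p[2]); d=Q-p[:2]
    q=np.abs(np.stack([d@[np.cos(t),np.sin(t)],d@[-np.sin(t),np.cos(t)]],1))-h
    return np.minimum(np.linalg.norm(np.maximum(q,0),axis=1)+np.abs(np.minimum(q.max(1),0)),1)
def tote(c,z=(.055,.064),p0=(.498,-.172,9)):
    P=pts(c); m=(P[:,2]>z[0])&(P[:,2]<z[1])&(np.abs(P[:,0]-p0[0])<.16)&(np.abs(P[:,1]-p0[1])<.1)
    return least_squares(res,p0,args=(P[m][:,:2],np.array([.134,.056])),loss='soft_l1',f_scale=.003,x_scale=[.01,.01,2]).x
def over(c,img,p,rect,z,col=(0,255,0),sc=4,off=(0,0)):
    T=np.linalg.inv(np.array(c['T'])); t=np.radians(p[2]); o=[]
    for a,b in rect:
        X=T@[p[0]+a*np.cos(t)-b*np.sin(t),p[1]+a*np.sin(t)+b*np.cos(t),z,1]
        o.append([((X[0]/X[2]*c['fx']+c['cx'])-off[0]+.5)*sc,((X[1]/X[2]*c['fy']+c['cy'])-off[1]+.5)*sc])
    cv2.polylines(img,[np.int32(o)],True,col,1)
E
python3 - <<'E'
from fit import *
R=lambda a,b:[(a,b),(a,-b),(-a,-b),(-a,b)]
ims=[]
P={}
for t in('top0','side0'): P[t]=tote(load(t)); print(t,P[t])
p=(P['top0']+P['side0'])/2
for t,(x,y,W,H) in(('top0',(365,180,90,140)),('side0',(255,225,170,140))):
  c=load(t); i=cv2.resize(cv2.imread(f'pics/{t}.png')[y:y+H,x:x+W],None,fx=3,fy=3,interpolation=cv2.INTER_CUBIC)
  for col,r in(((0,255,0),R(.138,.06)),((0,255,255),R(.13,.052))): over(c,i,p,r,.06,col,3,(x,y))
  ims.append(i)
cv2.imwrite('pics/ov.png',np.hstack(ims))
E
```

```text
top0 [ 0.50076335 -0.16960021  9.56618255]
side0 [ 0.50120339 -0.17409973  9.60590924]
```

View pics/ov.png

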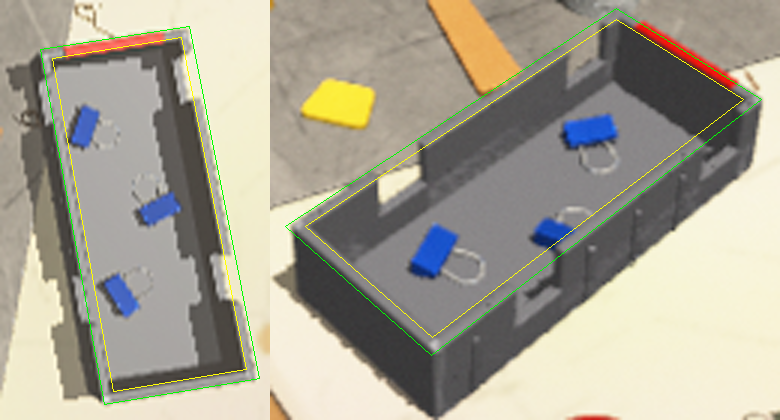

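Both overlays line up with the tote rim: tote centre (.501,-.172), yaw 9.6°, red end on +x. Every choice is confirmed in the crop. Next I check which wrist yaws are feasible.

```bash
cat >> h.py <<'E'
def tcp(x,y,zg): return [float(x),float(y),float(zg)+.054]
def go(x,y,zg,yaw): move_to(tcp(x,y,zg),[180,0,yaw])
def lin(x,y,zg,yaw=None,feed=.15,sf=None): return movel(tcp(x,y,zg),None if yaw is None else [180,0,yaw],feed,sf)
TOTE=np.array([.501,-.172]); TY=9.6
def tray_pt(x,y,ty=TY+180,o=TOTE):
    t=np.radians(ty); return o+[x*np.cos(t)-y*np.sin(t),x*np.sin(t)+y*np.cos(t)]
E
python3 - <<'E'
from h import *
print(current_clock(),current_eef_rot(),current_qpos())
for yaw in(91.5,-88.5): print(yaw,ik(tcp(.5275,.296,.2),[180,0,yaw]))
x=tray_pt(.026,0); print(x)
for yaw in(91.5+188.1,-88.5+188.1): print(yaw,ik(tcp(*x,.09),[180,0,yaw]))
for yaw in(107,-73): print('sand',ik(tcp(.668,.134,.022),[180,0,yaw]))
for yaw in(9.6,189.6): print('place',ik(tcp(*tray_pt(.076,0),.09),[180,0,yaw]))
E
```

```text
0.1 [-1.79907134e+02  6.98248640e-03  1.57604210e+02] [-70.072823    26.83277922  -0.66313234  91.87519174   0.34325989
  61.38711446  -3.22522809]
91.5 [-46.91287484  25.98168044  18.92207494 102.02870056 -10.15865795
  53.6546987  -22.2239167 ]
-88.5 [-20.00329352  26.82558095 -16.35343289 100.1169615    8.99771025
  54.33531989 141.54834377]
[ 0.4753641  -0.17633599]
279.6 [-36.22965086  56.37710685  76.6396954  121.13724533 -65.19384818
  63.19089283 -95.54609151]
99.6 [-19.91101796  33.96577655  46.54021972 120.40130872 -37.9038833
  41.30872009  61.20264157]
sand [-27.89343296  46.60727164  19.98428611  94.69131249 -21.55037038
  42.53990662  19.35794635]
sand [ -0.85752557  47.29699126 -19.44899355  92.57630671  20.73488967
  43.71965837 167.37308461]
place [-25.70806855  35.45853204  57.27383574 126.37006054 -46.08486346
  42.64636607 -17.00217209]
place [-6.51493148e-02  2.47177033e+01  2.31472157e+01  1.25011234e+02
 -1.74345573e+01  3.32715457e+01  1.35469924e+02]
```

```bash
python3 - <<'E'
from h import *
set_gripper(.045)
go(.5265,.296,.12,-88.5); print(current_clock())
print(lin(.5265,.296,.035,feed=.12,sf=15))
set_gripper(0,60); print('open',current_opening(),current_finger_force())
lin(.5265,.296,.20,feed=.2); print(current_wrist_force(),current_opening())
x=tray_pt(.026,0); print(ik(tcp(*x,.20),[180,0,99.6]))
go(*x,.20,99.6); print(current_clock(),current_eef_pos(),current_qpos())
ims=[cv2.resize(snap(n,n+'1')['color'][:,:,::-1],(400,250)) for n in('top','side')]
ims=[cv2.imread('pics/top1.png')[80:340,250:520],cv2.imread('pics/side1.png')[60:380,190:510]]
cv2.imwrite('pics/v1.png',np.hstack([cv2.resize(i,(400,400)) for i in ims]))
E
```

```text
2.6833
False
open 0.010976625473174505 59.661410450935364
[-0.37551312 -0.2994149  -3.28170583] 0.011133494792055327
[ -1.59624136  16.91164043  21.51254751 115.49134966  -8.12549663
  49.00075861  34.01724286]
6.6417 [ 0.47580834 -0.17533075  0.2537212 ] [ -1.63444439  16.94762553  21.42788032 115.47743669  -8.1372291
  48.9987128   34.04530331]
```

View pics/v1.png

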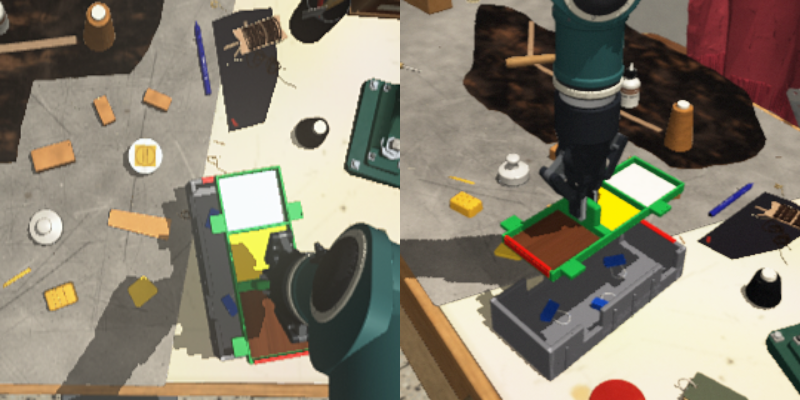

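The tray is held over the tote with its red end opposed to the tote's. I overlay the expected outline to check for an in-grip offset.

```bash
python3 - <<'E'
from fit import *
R=[(.124,.046),(.124,-.046),(-.124,-.046),(-.124,.046)]; ims=[]
for t,(x,y,W,H) in(('top1',(380,180,90,150)),('side1',(255,180,220,150))):
  c=load(t); i=cv2.resize(cv2.imread(f'pics/{t}.png')[y:y+H,x:x+W],None,fx=2.5,fy=2.5,interpolation=cv2.INTER_CUBIC)
  over(c,i,(*TOTE,189.6),R,.180,(255,0,255),2.5,(x,y)); ims.append(i)
cv2.imwrite('pics/ov1.png',np.hstack(ims))
E
```

```text
(no output)
```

View pics/ov1.png

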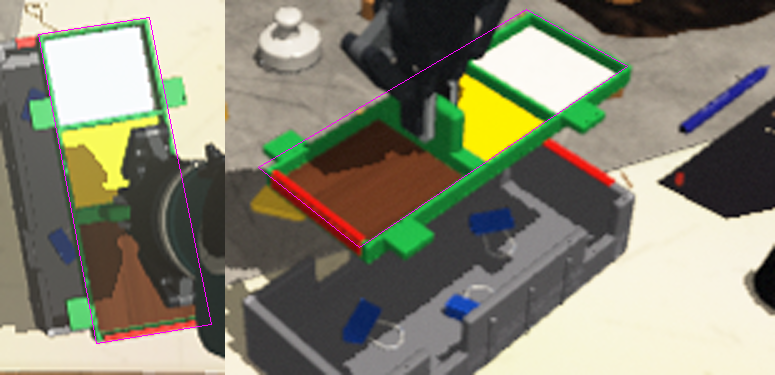

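The offsets are within about 3 mm, inside the 6 mm play, so I lower it.

```bash
python3 - <<'E'
from h import *
x=tray_pt(.026,0)
lin(*x,.105,feed=.15)
print(lin(*x,.084,feed=.04,sf=6),current_eef_pos(),current_wrist_force())
set_gripper(.03); print(current_wrist_force())
lin(*x,.20,feed=.25); set_gripper(.06)
go(.668,.134,.12,107)
print(current_clock())
from fit import *
R=[(.124,.046),(.124,-.046),(-.124,-.046),(-.124,.046)]; ims=[]
for n,(x,y,W,H) in(('top',(370,180,90,150)),('side',(245,200,190,150))):
  c=snap(n,n+'2'); i=cv2.resize(cv2.imread(f'pics/{n}2.png')[y:y+H,x:x+W],None,fx=2.8,fy=2.8,interpolation=cv2.INTER_CUBIC)
  over(c,i,(*TOTE,189.6),R,.067,(255,0,255),2.8,(x,y)); ims.append(i)
cv2.imwrite('pics/ov2.png',np.hstack(ims))
E
```

```text
True [ 0.47560732 -0.17626218  0.14199125] [-1.51142761  1.0556302   6.24598418]
[-0.42761937 -0.32450428 -0.87895502]
10.7083
```

View pics/ov2.png

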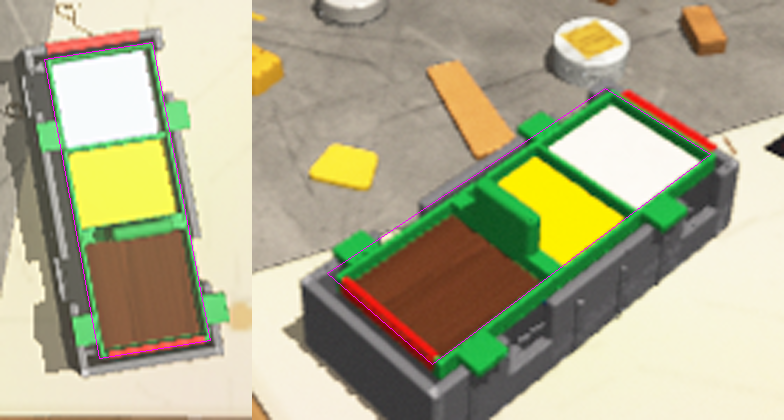

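The tray is stacked: all four lugs stand on the rim and the outline matches. Now the three items.

```bash
cat >> h.py <<'E'
def pickplace(x,y,zg,py,op,tx,plyaw,rel,lift=.2):
    set_gripper(op); go(x,y,.12,py)
    print('down',lin(x,y,zg,feed=.15,sf=15),current_eef_pos()[2])
    set_gripper(0,40); print('open',current_opening(),current_finger_force())
    lin(x,y,lift,feed=.25)
    print('lift',current_opening())
    p=tray_pt(tx,0,o=np.array([.501,-.174])); go(*p,lift,plyaw)
    lin(*p,zg+.057+.015,feed=.2)
    print('put',lin(*p,zg+.057,feed=.04,sf=6),current_eef_pos()[2]-.054-.057-zg)
    set_gripper(rel); lin(*p,lift,feed=.25); print('t',current_clock())
E
python3 - <<'E'
from h import *
pickplace(.668,.134,.023,107,.065,.076,99.6+90,.05)
snap('side','side3'); snap('top','top3')
ims=[cv2.imread('pics/top3.png')[150:340,250:450],cv2.imread('pics/side3.png')[120:390,220:500]]
cv2.imwrite('pics/v3.png',np.hstack([cv2.resize(i,(400,390)) for i in ims]))
E
```

```text
down False 0.077734955392912
open 0.03515734693367245 42.504483461380005
lift 0.034903441368209345
put True 0.0013600849859466552
t 16.9833
```

View pics/v3.png

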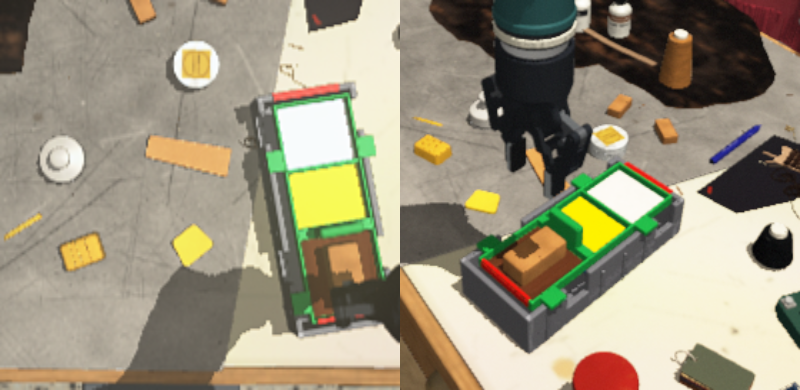

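The sanding block lies flat in the brown compartment. Wax is next, then the tin.

```bash
python3 - <<'E'
from h import *
pickplace(.444,.116,.021,108,.065,-.012,189.6,.048)
pickplace(.669,-.020,.026,189.6,.08,-.084,189.6,.072)
go(.5,.25,.25,150)
snap('side','side4'); snap('top','top4'); print(current_clock())
ims=[cv2.imread('pics/top4.png')[130:330,250:450],cv2.imread('pics/side4.png')[190:370,240:440]]
cv2.imwrite('pics/v4.png',np.hstack([cv2.resize(i,(400,400)) for i in ims]))
E
```

```text
down False 0.07546414595729195
open 0.03288339355619395 39.26825186703354
lift 0.033390445281691286
put True 0.0012266215437291665
t 24.9917
down False 0.08103980707480482
open 0.05662118580864446 42.77442812919617
lift 0.05653652708520414
put True 0.0018457987932386961
t 30.9667
32.625
```

View pics/v4.png

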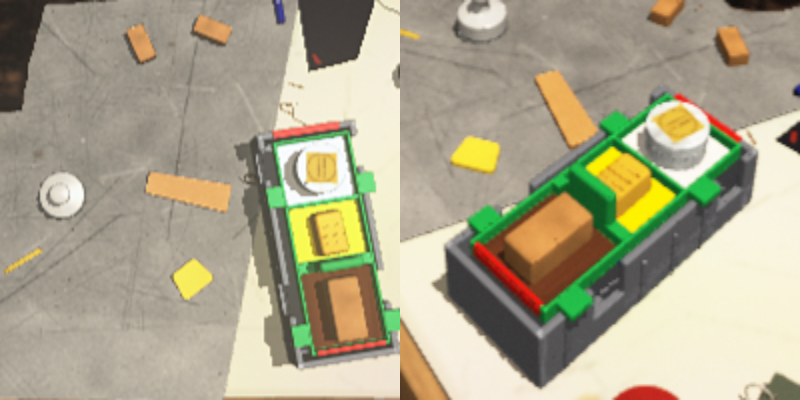

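```bash
python3 - <<'E'
from fit import *
for t in('top4','side4'):
  P=pts(load(t)); th=np.radians(189.6); d=P[:,:2]-[.501,-.174]
  q=np.stack([d@[np.cos(th),np.sin(th)],d@[-np.sin(th),np.cos(th)]],1)
  for n,a,b,h in(('tin',-.12,-.048,.028),('wax',-.044,.018,.021),('sand',.034,.12,.028)):
    m=(q[:,0]>a)&(q[:,0]<b)&(abs(q[:,1])<.04)&(P[:,2]>.057+.75*h)&(P[:,2]<.12)
    A=np.c_[q[m],np.ones(m.sum())]; s=np.linalg.lstsq(A,P[m][:,2],rcond=None)[0]
    print(t,n,'top',np.median(P[m][:,2]).round(4),'exp',.057+h,'ext',np.percentile(q[m],[2,98],axis=0).round(3).tolist(),'tilt',np.degrees(s[:2]).round(1))
E
```

```text
top4 tin top 0.0844 exp 0.085 ext [[-0.111, -0.027], [-0.059, 0.025]] tilt [0. 0.]
top4 wax top 0.0767 exp 0.078 ext [[-0.034, -0.017], [0.012, 0.014]] tilt [ 0.1 -0.3]
top4 sand top 0.0826 exp 0.085 ext [[0.042, -0.018], [0.109, 0.017]] tilt [-0.   0.5]
side4 tin top 0.0867 exp 0.085 ext [[-0.111, -0.023], [-0.058, 0.03]] tilt [-2.5 -2.2]
side4 wax top 0.0791 exp 0.078 ext [[-0.034, -0.012], [0.006, 0.019]] tilt [ 0.9 -5.2]
side4 sand top 0.0849 exp 0.085 ext [[0.042, -0.014], [0.109, 0.02]] tilt [-1.  -2.9]
```

All three lie flat and centred at the expected heights.

```bash
python3 -c "
from workcell import *
print(hand_in(),current_clock())"
```

```text
the job is handed in; nothing more can be done
the job is handed in; nothing more can be done
```

The job is handed in at about 33 s: the green tray is turned and stacked on the tote's rim, and the beeswax, largest sanding block and tin lie flat in their own compartments. The look-alikes were left where they were.

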